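Put the stripped camera's parts away in their nests and its battery on charge

TASK

A camera is half stripped on the desk and has to wait for spares. Put its four loose parts away: lay the flat black film gate plate in the rectangular nest and the silver focusing ring in the round nest, slip the hollow top cover over its form block in the green tray, and set the loose black battery into the free middle bay of the charger without disturbing the two batteries beside it. Set every part down, do not drop it, and leave each lying flat and fully home in its place.

Things in the scene. Friction and masses are not known exactly. Their poses are not given: they have to be found in the camera images.
- gate_plate: flat black rectangular film gate plate with an oval window, 56 (x) x 78 (y) x 8 mm thick, loose on the desk among the other parts on the robot's left; origin at the centre of its underside, z up. Best gripped across its 56 mm (x) at mid-length. It may lie either way round in its nest.
- focus_ring: silver chromed focusing ring, 46 mm across, 10 mm high, lying flat (grip it by the lowest few mm with the fingers over the nest's finger gaps, or by its top half), loose on the desk on the robot's left; origin at the centre of its underside, z up.
- top_cover: chromed, box-shaped camera top cover standing on its open side, 28 (x) x 50 (y) mm, box 45 mm high with a small round dial on top (51 mm in all), loose on the desk on the robot's left; hollow and open below (walls 2 mm, inside 24 x 46 mm, 43 mm deep). Origin at the centre of its lower edge, z up. Grip it across its 28 mm. Either way round fits.
- battery: plain black camera battery block, 22 (x) x 42 (y) x 16 mm high, lying flat, the only one outside the charger, loose on the desk at the robot's left; origin at the centre of its underside. Either way round fits. In the bay its neighbours are only 7 mm from its long sides: hold it by its two ends (across the 42 mm), by the upper half to stay clear of the lips.
- plate_nest: grey rectangular nest on the desk at the robot's right, fixed; base 74 (x) x 92 (y) mm. Origin at the centre of its underside; its floor, on which the plate lies, is 4 mm higher. Pocket 62 (x) x 84 (y) mm at the floor; lips lean outward and rise 5 mm above it, with finger gaps 46 mm wide in the middle of the long sides, towards +x and -x. The plate's y runs along the nest's y.
- ring_nest: grey round nest, 74 mm across, on the desk at the robot's right, fixed. Origin at the centre of its underside; its floor is 4 mm above the origin. Four lips on a 52 mm circle lean outward and rise 5 mm above the floor; finger gaps about 35 mm wide lie towards its +x and -x. A lamp hangs over the back of the desk, from 0.35 m up, beyond 0.68 m from the robot: carry things in front of it.
- cover_form: grey form block on a flat base 52 (x) x 74 (y) x 4 mm, fixed in the front of the green tray. Origin at the centre of its underside. The block is 16 (x) x 38 (y) mm, domed, its top 24.5 mm above the origin; the cover goes over it, y along y, until its lower edge rests on the base, 4 mm above the origin. A turntable behind it bears a post 0.21 m high: carry things over it.
- charger: grey three-bay battery charger, 92 (x) x 76 (y) mm, on the desk at the robot's right, fixed. Origin at the centre of its underside, under the middle bay. Bays lie along y, side by side, 29 mm apart in x, each 27 mm wide and 47 mm long; their floor is 6 mm above the origin. Ribs between them rise 4.5 mm, the lips at their ends 4 mm above that floor. The two outer bays are full.
- battery_left: battery already in the charger's outer bay on its -x side, black, 22 x 42 x 16 mm, loose; origin at the centre of its underside. Must not be disturbed.
- battery_right: battery already in the charger's outer bay on its +x side, black, 22 x 42 x 16 mm, loose; origin at the centre of its underside. Must not be disturbed.

How it is judged:
By the outcome, as a careful person would: the job done as asked, in the order asked, and still so for the second after the job is handed in, with the robot touching nothing.
It also fails if it takes over 136 s, if anything falls off the work surface, if the arm or the gripper's body presses on something with over 40 N, if the wrist force passes 120 N, or if a joint passes its speed limit or range.

ROBOT

A 6-joint arm with a two-finger parallel gripper is mounted at the origin on a cart in front of the work surface, level with it; the furniture and walls round the work are solid. World frame = base frame: x ahead of the robot, y to its left, z up, the work surface at z = 0. Lengths are in m, angles in degrees, forces in N, time in s.
With the tool pointing down it reaches from about 0.325 to 0.85 m from the base axis. Payload 15.5 kg.
Tool frame: the origin (TCP) lies at the very end of the fingers, on their centre line; the grasp point (between the pads) lies arm.grip_depth behind it (arm.grip_depth is the distance from the TCP to the grasp point, in m); z points along the fingers, y is the direction in which the jaws open and shut (so a half turn about z gives the same grasp; the last joint's range is limited). The gripper opens to 91 mm and grips with 3 to 60 N. Pads are 32 mm wide; open, the fingers measure 118 mm over their backs; the gripper's body (76 mm by 178 mm) begins 60 mm behind the grasp point.
Start: joints at [61.221, 28.281, 77.091, -0, 74.628, -5.472], TCP at [0.247, 0.574, 0.214] pointing down, gripper open.
Joint ranges: [-166.48, 166.48], [-47.26, 123.95], [12.59, 153.08], [-70.14, 250.14], [6.76, 159.57], [-176.63, 176.63]. Speed limits (degrees/s): [108.29, 108.29, 147.25, 172.46, 172.46, 172.46].

INTERFACE

Orientations are given as a 3x3 rotation matrix whose columns are the frame's x, y, z axes.
In Python, from rig import arm gives the robot as it stands. Calls block until the motion is done:
- arm.move_to(position, orientation): joint-space move of the TCP to a pose.
- arm.move_l(position, orientation=None, feed=0.15): straight line of the TCP; orientation=None keeps the orientation; feed is the mean speed in m/s.
- arm.move_joints(angles): joint-space move.
- arm.grip(opening): finger opening in m; the grip force is fixed at half the most; returns when the fingers have stopped.
- arm.sleep(seconds).
- arm.solve_ik(position, orientation): joint angles nearest the present ones, or None.
- arm.snapshot(name): name is "scene" or "side" or "wrist"; returns the picture (420x560x3 uint8, red, green, blue); there is no depth.
- arm.get_calibration(name): a dict with "intrinsics" (3x3 intrinsics, pixels), "k1" (the pictures are not rectified: a ray, as slopes to the right and down, at radius r is drawn at 1 + k1 r^2 times it, then the intrinsics apply), "cam_to_world" (4x4, takes a point from camera to world coordinates). Camera axes: x right, y down, z forward; pixel columns grow to the right and rows downward; lengths in m; the calibration is good to about 2 mm. A picture is of the moment at which its call begins: read the wrist's pose just before it. get_calibration takes no time and is no camera call; for the wrist camera it gives the pose at the moment of the call.
A pose or a line that the arm cannot do raises arm.Unreachable and nothing moves.
- arm.sign_off(): hands the job in, once; it reports no verdict.
Readings, each from a call of its own:
- arm.current_t(): time.
- arm.current_joint_positions(): joint angles.
- arm.current_dq(): joint speeds.
- arm.current_tau(): joint torques, N m.
- arm.current_ee_pos(): TCP position.
- arm.current_tool_rot(): TCP orientation.
- arm.current_force(): force on the tool from outside, world axes, zero at the start.
- arm.current_torque(): the same for the moment, N m.
- arm.current_width(): finger opening in m.
Only numpy, scipy, OpenCV 4.12 (cv2) and the standard library are available. Lean on these libraries where they do the work, as an engineer would, in place of code of your own. Each camera call takes 0.05 s, during which the arm holds its last target. There are 200 camera calls.

## Working session

There is one attempt and no reset: what is moved stays moved. The work goes in short steps, each a Python script; the robot and the scene stay as the last script left them, time stands still between calls to the robot, and variables do not carry over. Pictures are saved under pics/ and viewed, on a budget of 14 in all, crops included, one or two more only if the job needs it, and the job is handed in when it is done.

```bash
ls; mkdir -p pics; python3 - <<'E'
from rig import arm
import cv2, numpy as np
np.set_printoptions(precision=4,suppress=True)
for n in ["scene","side","wrist"]:
    c=arm.get_calibration(n); print(n,c)
    im=arm.snapshot(n); cv2.imwrite(f"pics/{n}0.png",im[...,::-1])
print(arm.grip_depth,arm.current_t(),arm.current_width(),arm.current_tool_rot())
E
```

```text
pics
scene {'intrinsics': array([[508.139 ,   0.    , 279.9575],
       [  0.    , 508.139 , 199.1215],
       [  0.    ,   0.    ,   1.    ]]), 'k1': -0.08546121120501927, 'cam_to_world': array([[ 0.7949, -0.4606,  0.395 , -0.1027],
       [-0.6068, -0.5973,  0.5245, -0.8545],
       [-0.0056, -0.6566, -0.7542,  1.1565],
       [ 0.    ,  0.    ,  0.    ,  1.    ]])}
side {'intrinsics': array([[543.0066,   0.    , 278.6912],
       [  0.    , 543.0066, 213.5281],
       [  0.    ,   0.    ,   1.    ]]), 'k1': -0.10319714579130544, 'cam_to_world': array([[ 0.9998,  0.0185,  0.0007,  0.4842],
       [ 0.0091, -0.5233,  0.8521, -1.5072],
       [ 0.0161, -0.8519, -0.5234,  0.9324],
       [ 0.    ,  0.    ,  0.    ,  1.    ]])}
wrist {'intrinsics': array([[298.6407,   0.    , 279.5338],
       [  0.    , 298.6407, 207.7083],
       [  0.    ,   0.    ,   1.    ]]), 'k1': -0.006225465890540425, 'cam_to_world': array([[ 0.3941,  0.8882,  0.2364,  0.1802],
       [ 0.9191, -0.3806, -0.1023,  0.6028],
       [-0.0009,  0.2575, -0.9663,  0.3839],
       [ 0.    ,  0.    ,  0.    ,  1.    ]])}
0.0188 0.15 0.09116001504854089 [[-0.9184  0.3957 -0.0004]
 [ 0.3957  0.9184 -0.0008]
 [ 0.0001 -0.0009 -1.    ]]
```

View pics/scene0.png

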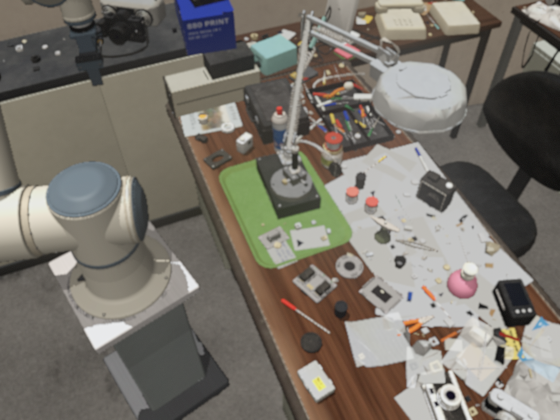

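View pics/wrist0.png

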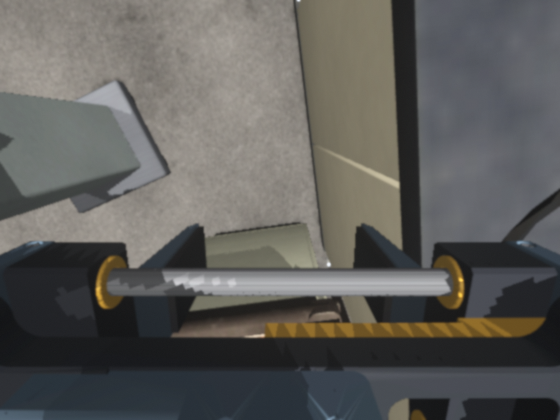

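View pics/side0.png

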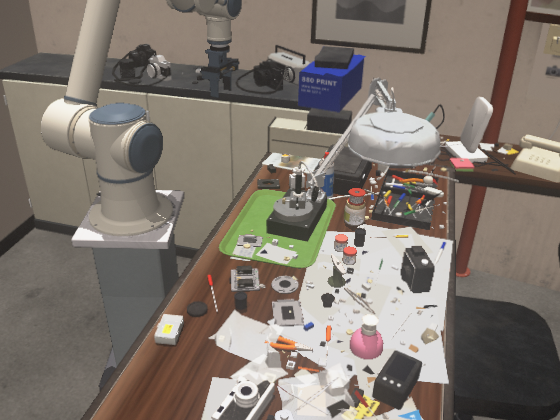

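The scene view shows the loose parts around (200-245,125-160). Below the green tray are the charger at about (315,283), ring nest (350,265) and plate nest (380,293). The cover form is on the tray near (277,245). The wrist view shows only floor and the desk edge. Next I'll cast rough rays and go look from close by.

```bash
cat > h.py <<'E'
from rig import arm
import cv2, numpy as np
np.set_printoptions(precision=4,suppress=True)
def slopes(c,uv):
    uv=np.atleast_2d(np.asarray(uv,float))
    return cv2.undistortPointsIter(uv[:,None],c["intrinsics"],np.array([c["k1"],0,0,0,0.]),None,None,(3,50,1e-10))[:,0]
def ray(c,uv):
    s=slopes(c,uv); T=c["cam_to_world"]
    return T[:3,3], np.c_[s,np.ones(len(s))]@T[:3,:3].T
def onplane(c,uv,z):
    o,d=ray(c,uv); return o+d*((z-o[2])/d[:,2])[:,None]
def tri(obs):  # [(calib,uv)] -> point, residual
    A=np.zeros((3,3));b=np.zeros(3);L=[]
    for c,uv in obs:
        o,d=ray(c,uv); d=d[0]/np.linalg.norm(d[0]); P=np.eye(3)-np.outer(d,d); A+=P;b+=P@o;L.append((o,P))
    x=np.linalg.solve(A,b); return x,[float(np.linalg.norm(P@(x-o))) for o,P in L]
def proj(c,X):
    T=np.linalg.inv(c["cam_to_world"]); X=np.atleast_2d(X)
    return cv2.projectPoints(np.asarray(X,float),cv2.Rodrigues(T[:3,:3])[0],T[:3,3],c["intrinsics"],np.array([c["k1"],0,0,0,0.]))[0][:,0]
def down(a): # tool y (jaw) at angle a deg in world, pointing down
    a=np.radians(a); y=np.array([np.cos(a),np.sin(a),0]); z=np.array([0,0,-1.]); return np.c_[np.cross(y,z),y,z]
def shot(name,file):
    c=arm.get_calibration(name); im=np.ascontiguousarray(arm.snapshot(name)[...,::-1]); cv2.imwrite(f"pics/{file}.png",im); np.save(f"pics/{file}.npy",c,allow_pickle=True); return c,im
def load(file): return np.load(f"pics/{file}.npy",allow_pickle=True).item(),cv2.imread(f"pics/{file}.png")
E
python3 - <<'E'
from h import *
c=arm.get_calibration("scene"); im=cv2.imread("pics/scene0.png")
uv=[(217,158),(245,143),(203,138),(228,127),(277,245),(310,237),(315,283),(350,265),(380,293)]
print(onplane(c,uv,0.01))
R=arm.current_tool_rot(); w=arm.get_calibration("wrist")["cam_to_world"]; p=arm.current_ee_pos()
print(p,"cam in tool",R.T@(w[:3,3]-p),"\n",R.T@w[:3,:3])
a=cv2.resize(im[95:185,160:280],None,fx=5,fy=5,interpolation=2); b=cv2.resize(im[215:325,245:415],None,fx=4,fy=4,interpolation=2)
cv2.imwrite("pics/crop.png",np.vstack([cv2.copyMakeBorder(a,0,0,0,80,0),cv2.copyMakeBorder(b,0,0,0,0,0)])[:, :680] if 0 else a); cv2.imwrite("pics/cropb.png",b)
E
```

```text
[[ 0.4436  0.2068  0.01  ]
 [ 0.5557  0.2098  0.01  ]
 [ 0.4582  0.3169  0.01  ]
 [ 0.5556  0.312   0.01  ]
 [ 0.3888 -0.1864  0.01  ]
 [ 0.479  -0.2209  0.01  ]
 [ 0.3936 -0.3449  0.01  ]
 [ 0.5044 -0.3594  0.01  ]
 [ 0.5073 -0.4713  0.01  ]]
[0.2472 0.5737 0.2135] cam in tool [ 0.073   0.     -0.1704] 
 [[ 0.0017 -0.9662 -0.2576]
 [ 1.      0.0016  0.0006]
 [-0.0001 -0.2576  0.9662]]
```

```bash
python3 - <<'E'
from h import *
def go(p,a):
    R=down(a); q=arm.solve_ik(p,R); print(p,a,q); arm.move_to(p,R)
go([0.45,0.18,0.22],0); shot("wrist","L1")
go([0.53,0.18,0.22],0); shot("wrist","L2")
go([0.50,-0.22,0.30],180); shot("wrist","R1")
go([0.42,-0.22,0.30],180); shot("wrist","R2")
print(arm.current_t(),arm.current_joint_positions())
E
```

```text
[0.45, 0.18, 0.22] 0 [14.7378 16.6266 95.8284 -0.     67.545  14.7378]
[0.53, 0.18, 0.22] 0 [12.6462 22.6711 85.9772 -0.     71.3517 12.6462]
[0.5, -0.22, 0.3] 180 [-30.0133  17.556   80.8678  -0.      81.5762 149.9867]
[0.42, -0.22, 0.3] 180 [-34.8674  11.1792  89.8746  -0.      78.9462 145.1326]
4.95 [-34.8543  11.1611  89.8534   0.0091  78.937  145.132 ]
```

View pics/L1.png

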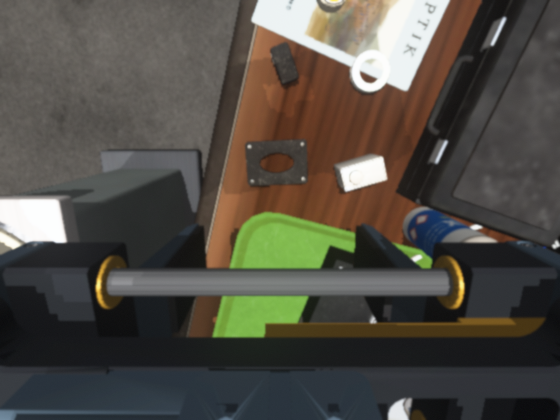

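View pics/R1.png

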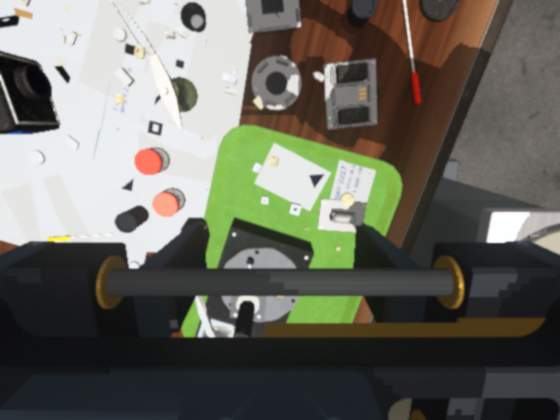

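L1 shows the battery at (285,64), the ring on the magazine (371,72), the plate (277,162) and the cover (360,171). R1 shows the plate nest cut off at (272,10), ring nest (277,80), charger (352,92) and form (342,214). I'll take closer views of the places.

```bash
python3 - <<'E'
from h import *
def go(p,a): arm.move_to(p,down(a))
go([0.44,-0.36,0.22],180); shot("wrist","N1")
go([0.52,-0.36,0.22],180); shot("wrist","N2")
go([0.42,-0.31,0.24],0); shot("wrist","F1")
go([0.36,-0.31,0.24],0); shot("wrist","F2")
print(arm.current_t())
ims=[load(n)[1] for n in ("N1","N2","F1","L2")]
cv2.imwrite("pics/m1.png",np.vstack([cv2.resize(ims[0][:245],(800,350),interpolation=2),cv2.resize(ims[2][:175],(800,250),interpolation=2)]))
cv2.imwrite("pics/m2.png",cv2.resize(ims[3][0:210,130:410],(800,600),interpolation=2))
E
```

```text
9.4083
```

View pics/m1.png

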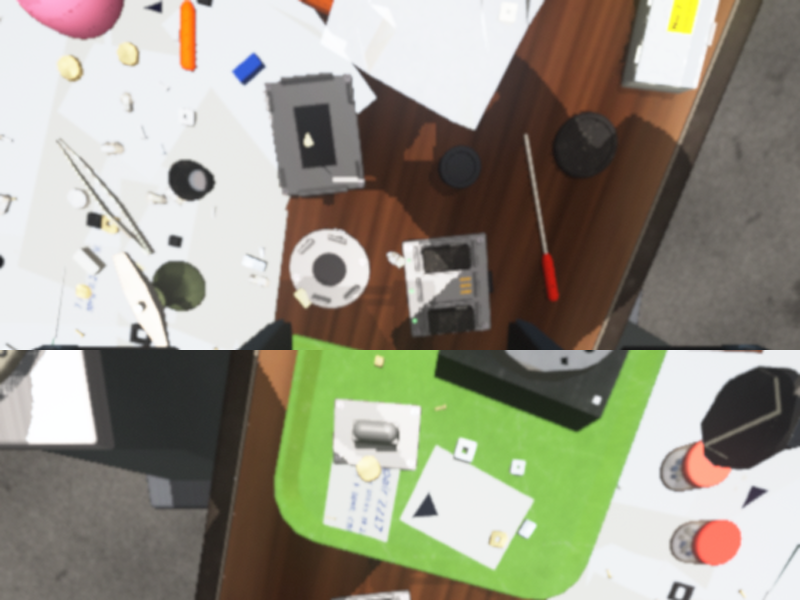

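View pics/m2.png

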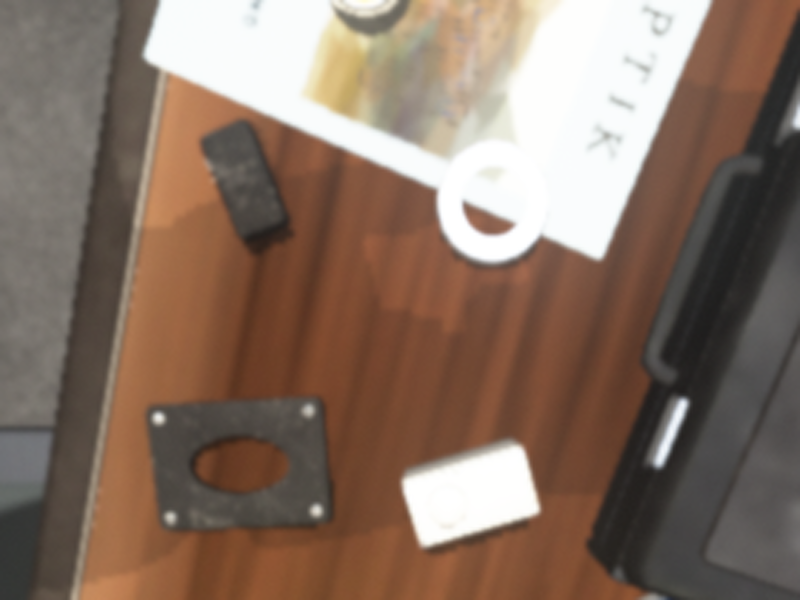

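m1: plate nest at (315,135) with a dark window, ring nest (330,268) with a dark hub, charger (448,285) with two black batteries, form dome (375,432). m2: plate (240,465) with four light screws, cover (470,495), battery (245,180), ring (492,202). Next I'll segment these in both views and triangulate.

```bash
cat > seg.py <<'E'
from h import *
S=4
def crop(file,X,half=45):
    c,im=load(file); u=proj(c,X)[0]; x0,y0=np.maximum(np.round(u).astype(int)-half,0)
    g=cv2.resize(im[y0:y0+2*half,x0:x0+2*half],None,fx=S,fy=S,interpolation=cv2.INTER_CUBIC)
    return c,g,np.array([x0,y0]),u
def back(p,o): return (np.asarray(p,float)+.5)/S-.5+o
def blob(m,pt):
    cs=cv2.findContours(m.astype(np.uint8),cv2.RETR_EXTERNAL,cv2.CHAIN_APPROX_NONE)[0]
    cs=[k for k in cs if cv2.contourArea(k)>300]
    return max(cs,key=lambda k:cv2.pointPolygonTest(k,(float(pt[0]),float(pt[1])),True))
E
python3 - <<'E'
from seg import *
def P(f,uv,z): return onplane(load(f)[0],[uv],z)[0]
L2=lambda x,y:(130+x/2.857,y/2.857)
N=lambda x,y:(x*.7,y*.7); F=lambda x,y:(x*.7,(y-350)*.7)
items={ # seed point, views, mode
'plate':(P('L2',L2(180,420),.008),('L1','L2'),'dark'),
'batt':(P('L2',L2(245,180),.016),('L1','L2'),'dark'),
'cover':(P('L2',L2(480,495),.045),('L1','L2'),'bright'),
'ring':(P('L2',L2(492,202),.010),('L1','L2'),'circ'),
'pwin':(P('N1',N(315,125),.004),('N1','N2'),'dark'),
'rhub':(P('N1',N(330,268),.004),('N1','N2'),'dark'),
'bA':(P('N1',N(446,258),.022),('N1','N2'),'dark'),
'bB':(P('N1',N(450,319),.022),('N1','N2'),'dark'),
'form':(P('F1',F(375,432),.02),('F1','F2'),'none')}
rows=[]
for k,(X,vs,mode) in items.items():
    cells=[];obs=[]
    for f in vs:
        c,g,o,u=crop(f,X,32 if mode!='x' else 45); pt=(u-o+.5)*S-.5
        V=cv2.GaussianBlur(g.max(2),(0,0),2); hsv=cv2.cvtColor(g,cv2.COLOR_BGR2HSV)
        r=None
        if mode=='dark': m=V<80; 
        if mode=='bright': m=(V>200)&(hsv[...,1]<40)
        if mode in('dark','bright'):
            ct=blob(m,pt); r=cv2.minAreaRect(ct); uv=back(r[0],o); bx=cv2.boxPoints(r)
            z=X[2]; W=onplane(c,back(bx,o),z); e=W[1:]-W[:-1]
            print(k,f,uv,'ctr@z',W.mean(0)[:2],'sides mm',[round(1000*np.linalg.norm(q),1) for q in e[:2]],'ang',np.degrees(np.arctan2(e[0][1],e[0][0])).round(1))
            cv2.drawContours(g,[bx.astype(int)],-1,(0,0,255),1); obs.append((c,uv))
        if mode=='circ':
            h=cv2.HoughCircles(V,cv2.HOUGH_GRADIENT_ALT,1,20,param1=60,param2=.3,minRadius=25,maxRadius=100)
            if h is not None:
                for q in h[0][:5]:
                    print(k,f,back(q[:2],o),'r px',q[2]/S,onplane(c,[back(q[:2],o)],.01)[0]); cv2.circle(g,(int(q[0]),int(q[1])),int(q[2]),(0,0,255),1)
        cells.append(cv2.resize(g,(176,176)))
    if len(obs)==2: print('   TRI',k,*tri(obs))
    while len(cells)<2: cells.append(np.zeros((176,176,3),np.uint8))
    for i,cc in enumerate(cells): cv2.putText(cc,k,(3,12),0,.4,(255,0,255),1)
    rows.append(np.vstack(cells))
while len(rows)<10: rows.append(rows[0]*0)
M=np.vstack([np.hstack(rows[:5]),np.hstack(rows[5:])]); cv2.imwrite('pics/m3.png',cv2.resize(M,(750,600)))
E
```

```text
plate L1 [267.  146.5] ctr@z [0.4338 0.2301] sides mm [np.float64(52.3), np.float64(78.7)] ang 0.2
plate L2 [204.7952 159.3933] ctr@z [0.435  0.2143] sides mm [np.float64(51.8), np.float64(44.6)] ang 5.8
   TRI plate [0.4358 0.2236 0.0173] [0.008171922698938046, 0.008171922698938043]
batt L1 [285.9558  66.2288] ctr@z [0.4568 0.3222] sides mm [np.float64(26.2), np.float64(48.3)] ang 17.9
batt L2 [217.8594  66.9035] ctr@z [0.4587 0.321 ] sides mm [np.float64(21.5), np.float64(46.7)] ang 19.3
   TRI batt [0.4569 0.3236 0.0071] [0.000617100086251881, 0.0006171000862518242]
cover L1 [363.4064 173.171 ] ctr@z [0.5471 0.2031] sides mm [np.float64(50.6), np.float64(28.6)] ang 16.3
cover L2 [294.3588 172.8192] ctr@z [0.5471 0.203 ] sides mm [np.float64(50.8), np.float64(29.6)] ang 16.3
   TRI cover [0.5472 0.2032 0.0447] [1.7618318629931508e-05, 1.761831862997059e-05]
pwin N1 [220.1869  95.037 ] ctr@z [ 0.5121 -0.4703] sides mm [np.float64(28.8), np.float64(49.6)] ang -172.8
pwin N2 [287.3238  94.1865] ctr@z [ 0.5119 -0.4708] sides mm [np.float64(28.1), np.float64(48.4)] ang -174.9
   TRI pwin [ 0.5119 -0.4709  0.005 ] [0.00019680696259217432, 0.00019680696259236202]Traceback (most recent call last):
  File "<stdin>", line 25, in <module>
  File "seg.py", line 11, in blob
    return max(cs,key=lambda k:cv2.pointPolygonTest(k,(float(pt[0]),float(pt[1])),True))
ValueError: max() iterable argument is empty
```

```bash
cat > s2.py <<'E'
from seg import *
def P(f,uv,z): return onplane(load(f)[0],[uv],z)[0]
L2=lambda x,y:(130+x/2.857,y/2.857)
N=lambda x,y:(x*.7,y*.7); F=lambda x,y:(x*.7,(y-350)*.7)
items={
'plate':(P('L2',L2(240,465),.008),('L1','L2'),95,44),
'batt':(P('L2',L2(245,180),.016),('L1','L2'),95,28),
'ring':(P('L2',L2(492,202),.010),('L1','L2'),'circ',28),
'pnest':(P('N1',N(315,135),.004),('N1','N2'),'none',44),
'rhub':(P('N1',N(330,268),.004),('N1','N2'),130,32),
'bA':(P('N1',N(446,258),.022),('N1','N2'),75,22),
'bB':(P('N1',N(450,319),.022),('N1','N2'),75,22),
'form':(P('F1',F(375,432),.02),('F1','F2'),'none',32)}
rows=[]
for k,(X,vs,mode,half) in items.items():
    cells=[];obs=[]
    for f in vs:
        c,g,o,u=crop(f,X,half); pt=(u-o+.5)*S-.5
        V=cv2.GaussianBlur(g.max(2),(0,0),2)
        if isinstance(mode,int):
          try:
            ct=blob(V<mode,pt); r=cv2.minAreaRect(ct); uv=back(r[0],o); bx=cv2.boxPoints(r)
            W=onplane(c,back(bx,o),X[2]); e=W[1:]-W[:-1]
            print(k,f,uv,'ctr@z',W.mean(0)[:2],'mm',[float(round(1000*np.linalg.norm(q),1)) for q in e[:2]],'ang',np.degrees(np.arctan2(e[0][1],e[0][0])).round(1))
            cv2.drawContours(g,[bx.astype(int)],-1,(0,0,255),1); cv2.drawContours(g,[ct],-1,(0,255,0),1); obs.append((c,uv))
          except ValueError: print(k,f,'none',V.min())
        if k=='plate':
            hull=cv2.convexHull(ct); mm=np.zeros(V.shape,np.uint8); cv2.fillPoly(mm,[hull],1)
            gs=g.min(2); b=((gs>95)&(mm>0)).astype(np.uint8)
            n,_,st,cen=cv2.connectedComponentsWithStats(b)
            for i in range(1,n):
                if 20<st[i,4]<1500: print('  screw',f,back(cen[i],o),onplane(c,[back(cen[i],o)],.008)[0],st[i,4])
        if mode=='circ':
            h=cv2.HoughCircles(V,cv2.HOUGH_GRADIENT_ALT,1,10,param1=60,param2=.2,minRadius=25,maxRadius=100)
            for q in ([] if h is None else h[0][:5]):
                print(k,f,back(q[:2],o),'r px',q[2]/S,onplane(c,[back(q[:2],o)],.01)[0]); cv2.circle(g,(int(q[0]),int(q[1])),int(q[2]),(0,0,255),1)
        g=cv2.resize(g,(190,290 and 190)); cv2.putText(g,f'{k} {o[0]} {o[1]} {half}',(3,12),0,.4,(255,0,255),1); cells.append(g)
    if len(obs)==2: print('   TRI',k,*tri(obs))
    rows.append(np.vstack(cells))
M=np.vstack([np.hstack(rows[:4]),np.hstack(rows[4:])]); cv2.imwrite('pics/m3.png',cv2.resize(M,(600,600)))
E
python3 s2.py
```

```text
plate L1 [282.625 157.125] ctr@z [0.4536 0.2164] mm [92.8, 96.9] ang 0.2
  screw L1 [301.7489 143.5183] [0.4774 0.2349 0.008 ] 232
  screw L1 [248.9786 146.0804] [0.4112 0.2316 0.008 ] 280
  screw L1 [302.7089 178.3446] [0.4796 0.1909 0.008 ] 271
  screw L1 [251.7893 180.5564] [0.4138 0.1878 0.008 ] 175
plate L2 [213.8104 153.4371] ctr@z [0.4469 0.2209] mm [77.0, 85.3] ang 6.6
  screw L2 [237.4367 143.1746] [0.4772 0.2349 0.008 ] 373
  screw L2 [185.0719 145.9812] [0.4113 0.2313 0.008 ] 386
  screw L2 [240.3029 178.2497] [0.4794 0.1906 0.008 ] 371
  screw L2 [189.3618 180.6826] [0.4134 0.1873 0.008 ] 304
   TRI plate [0.4533 0.2227 0.0379] [0.0019316715195562342, 0.0019316715195562217]
batt L1 [289.8563  65.1267] ctr@z [0.4613 0.3234] mm [36.5, 50.4] ang 17.6
batt L2 [217.9072  66.5838] ctr@z [0.4588 0.3213] mm [23.6, 50.5] ang 18.9
   TRI batt [0.4608 0.3206 0.0276] [0.0009937347597005106, 0.000993734759700374]
rhub N1 [230.5 187.5] ctr@z [ 0.5042 -0.3552] mm [81.5, 85.3] ang -179.9
rhub N2 [292.5 186.5] ctr@z [ 0.5038 -0.3557] mm [85.3, 81.7] ang -90.7
   TRI rhub [ 0.5039 -0.357   0.0056] [0.0002188274109893414, 0.000218827410989418]
bA N1 [312.7651 179.4895] ctr@z [ 0.3984 -0.3702] mm [42.1, 22.4] ang -178.7
bA N2 [376.179  179.4508] ctr@z [ 0.4003 -0.3696] mm [44.0, 24.1] ang -174.6
   TRI bA [ 0.3974 -0.3685  0.0131] [0.0002448694734748317, 0.0002448694734748672]
bB N1 [314.5   228.875] ctr@z [ 0.3942 -0.3051] mm [56.1, 42.6] ang -179.9
bB N2 [376.5  228.75] ctr@z [ 0.3941 -0.3045] mm [56.3, 43.3] ang -179.8
   TRI bB [ 0.3941 -0.3051  0.0218] [0.0002663931920869044, 0.00026639319208686835]
```

View pics/m3.png

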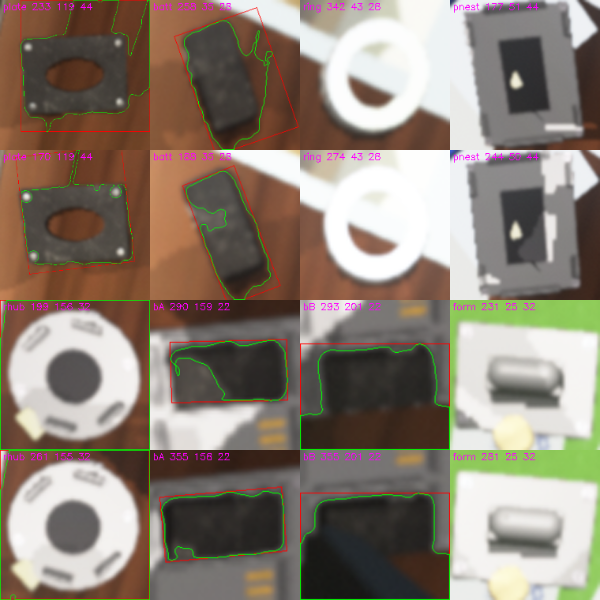

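```bash
cat >> h.py <<'E'
def lower(x,y,z,z_end,R,dF=4,step=.0007):
    """step down from z until the upward force grows by dF or z_end is reached"""
    arm.sleep(.15); f0=arm.current_force()[2]
    while z>z_end:
        z=max(z-step,z_end); arm.move_l([x,y,z],R,feed=.02)
        if abs(arm.current_force()[2]-f0)>dF: break
    print('lowered z',z,'dF',arm.current_force()-[0,0,f0]); return z
E
python3 - <<'E'
from h import *
c1,c2=load('L1')[0],load('L2')[0]
A=[[301.7489,143.5183],[248.9786,146.0804],[302.7089,178.3446],[251.7893,180.5564]]
B=[[237.4367,143.1746],[185.0719,145.9812],[240.3029,178.2497],[189.3618,180.6826]]
T=np.array([tri([(c1,a),(c2,b)])[0] for a,b in zip(A,B)]); print(T,'mean',T.mean(0))
print('ring',tri([(c1,(370.4,70.6)),(c2,(302,71))]))
f1,f2=load('F1')[0],load('F2')[0]
print('form',tri([(f1,(263,57.5)),(f2,(313.5,57.9))]))
n=load('N1')[0]; C=onplane(n,np.array([[265,85],[352,73],[363,185],[281,195]])*.7,.007); print('nest',C,C.mean(0))
for i in range(4):
    e=C[(i+1)%4]-C[i]; print(np.linalg.norm(e)*1000,np.degrees(np.arctan2(e[1],e[0])))
E
```

```text
[[0.4774 0.235  0.009 ]
 [0.4111 0.2314 0.0074]
 [0.4796 0.1909 0.0091]
 [0.414  0.1879 0.0099]] mean [0.4455 0.2113 0.0088]
ring (array([0.5561, 0.3187, 0.0105]), [0.0005696377165992592, 0.000569637716599208])
form (array([ 0.3997, -0.1556,  0.0187]), [0.0002040010441352149, 0.00020400104413522617])
nest [[ 0.5503 -0.5097  0.007 ]
 [ 0.4786 -0.5187  0.007 ]
 [ 0.4714 -0.4302  0.007 ]
 [ 0.5432 -0.4217  0.007 ]] [ 0.5109 -0.4701  0.007 ]
72.2685112183221 -172.8300321144792
88.78080997918767 94.65676172216025
72.3347062149296 6.78104518025935
88.29315079424008 -85.39904388505293
```

Everything agrees with the sizes given: screws at z 8.8 mm, cover top 44.7 mm, ring top 10.5 mm. Plate first.

```bash
python3 - <<'E'
from h import *
R=down(-87.1); x,y=.4455,.2113
arm.move_to([.42,-.05,.32],down(-40))
arm.move_to([x,y,.12],R); arm.grip(.080)
arm.move_l([x,y,.03],R,feed=.2); arm.move_l([x,y,.003],R,feed=.05)
print('F',arm.current_force()); arm.grip(.03); print('w',arm.current_width(),arm.current_force())
arm.move_l([x,y,.02],R,feed=.08); arm.move_l([x,y,.30],R,feed=.3); print('w',arm.current_width(),arm.current_force())
arm.move_to([.43,-.15,.32],down(-30))
X,Y=.5118,-.4704; R=down(5.9)
arm.move_to([X-.02,Y+.02,.15],R); c,im=shot('wrist','P1')
arm.move_l([X,Y,.04],R,feed=.15); print('w',arm.current_width(),arm.current_t()); shot('scene','P2'); shot('wrist','P3')
a=cv2.resize(cv2.imread('pics/P2.png')[230:340,300:440],(560,440)); 
cv2.imwrite('pics/m4.png',cv2.copyMakeBorder(np.vstack([cv2.resize(im[100:300],(560,200)),a[:400]]),0,0,0,0,0))
E
```

```text
F [ 0.5786 -0.0245 -0.2524]
w 0.055441094954562425 [ 0.3084 -0.8996  3.5938]
w 0.055770458903160514 [ 0.4381  0.4778 -1.3602]
w 0.05550653999444962 19.4833
```

View pics/m4.png

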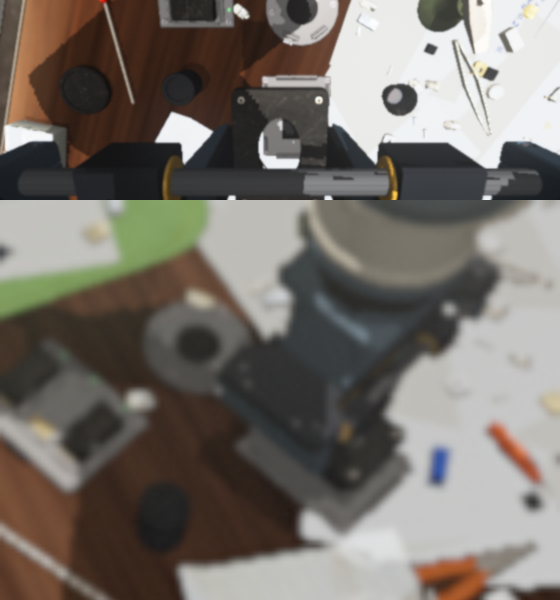

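The plate is held square in the jaws, its screws level in the wrist view at (240,100) and (318,100), and it is over the nest. Lowering.

```bash
python3 - <<'E'
from h import *
X,Y=.5118,-.4704; R=down(5.9)
arm.move_l([X,Y,.013],R,feed=.06)
z=lower(X,Y,.013,.0058,R)
print(arm.current_ee_pos(),arm.current_force())
arm.grip(.066); arm.sleep(.2); print(arm.current_width())
arm.move_l([X,Y,.05],R,feed=.12)
# look at it: camera on the far side, from the right
arm.move_l([X-.03,Y+.10,.15],R,feed=.3)
arm.move_to([.46,-.36,.22],down(180)); c,im=shot('wrist','Q1')
# next: ring close views
arm.move_to([.43,-.12,.32],down(60))
arm.move_to([.52,.24,.17],down(0)); c2,i2=shot('wrist','G1')
arm.move_to([.58,.24,.17],down(0)); c3,i3=shot('wrist','G2'); print(arm.current_t())
h=[]
for f in('G1','G2'):
    cc,ii=load(f); u=proj(cc,[.5561,.3187,.01])[0].astype(int); x0,y0=u[0]-40,max(u[1]-40,0); print(f,x0,y0,u)
    h.append(cv2.resize(ii[y0:y0+80,x0:x0+80],(400,300) if 0 else (320,320),interpolation=2))
cv2.imwrite('pics/m5.png',np.vstack([np.hstack(h),cv2.resize(im[:200],(640,229),interpolation=2)]))
E
```

```text
lowered z 0.0067000000000000046 dF [-3.0019  1.047   5.6451]
[ 0.5119 -0.4704  0.0072] [-3.0019  1.047   5.9372]
0.06602060491625202
32.6083
G1 273 81 [313 121]
G2 216 81 [256 121]
```

View pics/m5.png

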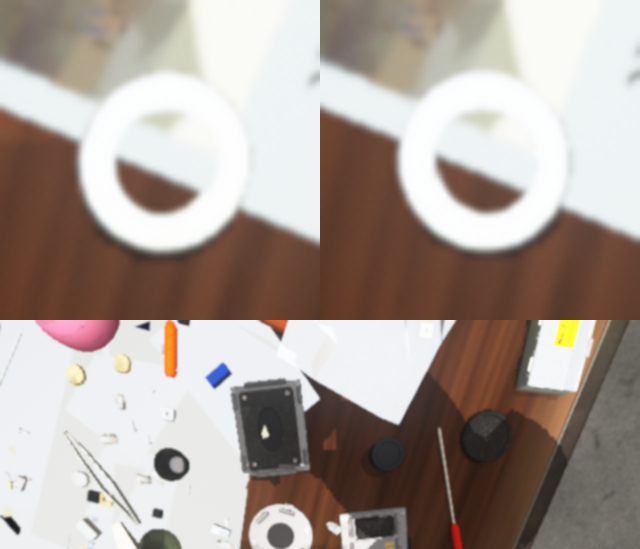

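The plate lies inside the nest's lips, and contact came at the expected height. Ring centre is at crop (164,162) in G1 and (162,161) in G2, which matches the earlier estimate. Next I'll measure the ring nest's hub, and the slots for its orientation.

```bash
python3 - <<'E'
from seg import *
g1,g2=load('G1')[0],load('G2')[0]
print('ring',tri([(g1,(313.6,121.1)),(g2,(256.3,121))]),onplane(g1,[(313.6,121.1)],.01),onplane(g2,[(256.3,121)],.01))
obs=[]
for f in('N1','N2','Q1'):
    c,g,o,u=crop(f,np.array([.504,-.357,.004]),34); V=cv2.GaussianBlur(g.max(2),(0,0),1.5)
    pt=(u-o+.5)*S-.5; m=np.zeros_like(V); cv2.circle(m,tuple(int(v) for v in pt),72,1,-1)
    t=cv2.threshold(V[m>0],0,255,cv2.THRESH_OTSU)[0]
    ct=blob(((V<t)&(m>0)),pt); e=cv2.fitEllipse(ct); uv=back(e[0],o); obs.append((c,uv))
    print(f,'thr',t,uv,'axes px',np.array(e[1])/S,onplane(c,[uv],.004)[0])
    # slots: darker than local background in the annulus
    bh=cv2.morphologyEx(V,cv2.MORPH_BLACKHAT,np.ones((41,41),np.uint8)); an=np.zeros_like(V); cv2.circle(an,tuple(int(v) for v in e[0]),108,1,-1); cv2.circle(an,tuple(int(v) for v in e[0]),70,0,-1)
    n,_,st,cen=cv2.connectedComponentsWithStats(((bh>40)&(an>0)).astype(np.uint8))
    for i in range(1,n):
        if st[i,4]>120:
            w=onplane(c,[back(cen[i],o)],.006)[0]-onplane(c,[uv],.006)[0]; print('   slot',st[i,4],'r',np.linalg.norm(w)*1000,'ang',np.degrees(np.arctan2(w[1],w[0])))
print(tri(obs[:2]),tri(obs))
E
```

```text
ring (array([0.5563, 0.3194, 0.0097]), [0.00014772328313088356, 0.00014772328313072077]) [[0.5562 0.3195 0.01  ]] [[0.5563 0.3192 0.01  ]]
N1 thr 160.0 [229.9729 188.3509] axes px [22.8328 23.285 ] [ 0.5049 -0.3553  0.004 ]
   slot 447 r 28.992287260869315 ang -109.28155287813473
   slot 144 r 28.125465165765053 ang -56.6970981001973
   slot 786 r 28.530695829729765 ang 134.20048191983736
   slot 630 r 28.414753996132667 ang 73.02772925428546
N2 thr 170.0 [291.7583 187.6559] axes px [22.8393 23.0328] [ 0.5048 -0.3553  0.004 ]
   slot 414 r 28.927127276474387 ang -106.02449618400722
   slot 195 r 29.754886740871846 ang -52.20468015422838
   slot 695 r 28.297222264824644 ang 133.07216274849554
   slot 652 r 28.351405224391563 ang 72.64766386552394
Q1 thr 165.0 [245.0524 188.3189] axes px [22.5587 23.1605] [ 0.5048 -0.3555  0.004 ]
   slot 444 r 28.824122565919104 ang -110.01746005099447
   slot 227 r 28.0461796176478 ang -53.212843771085886
   slot 742 r 28.61725751719055 ang 133.2718436162344
   slot 639 r 28.54013583061629 ang 72.55699441456599
(array([ 0.5048, -0.3554,  0.0046]), [1.922758774368881e-05, 1.9227587743610245e-05]) (array([ 0.5048, -0.3555,  0.0045]), [8.349350186202018e-05, 4.177527181671688e-05, 0.00012503683795303872])
```

```bash
python3 - <<'E'
from h import *
R=down(11.5); x,y=.5563,.3193
arm.grip(.066); arm.move_to([x,y,.06],R); arm.move_l([x,y,.0055],R,feed=.1)
arm.grip(.03); print('w',arm.current_width())
arm.move_l([x,y,.02],R,feed=.08); arm.move_l([x,y,.27],R,feed=.4); print('w',arm.current_width(),arm.current_force())
arm.move_to([.44,-.12,.31],R)
X,Y=.5048,-.3555
arm.move_to([X-.02,Y+.02,.10],R); arm.move_l([X,Y,.016],R,feed=.12)
z=lower(X,Y,.0125,.008,R,step=.0008); print(arm.current_ee_pos(),arm.current_width())
arm.grip(.056); print(arm.current_width())
arm.move_l([X,Y,.05],R,feed=.15)
arm.move_to([.45,-.34,.15],down(180)); shot('wrist','S1')   # ring nest beside/ahead? keep for charger
arm.move_to([.44,-.27,.17],down(180)); shot('wrist','C1')
arm.move_to([.38,-.27,.17],down(180)); shot('wrist','C2')
arm.move_to([.42,-.26,.17],down(0)); shot('wrist','F3')
arm.move_to([.37,-.26,.17],down(0)); shot('wrist','F4'); print(arm.current_t())
A=[load(f)[1] for f in('C1','C2','F3','F4')]
cv2.imwrite('pics/m6.png',np.vstack([np.hstack([cv2.resize(i[:210,110:450],(400,247)) for i in A[k:k+2]]) for k in(0,2)]))
E
```

```text
w 0.04262646124563145
w 0.04296710809133513 [ 0.1082 -0.6225 -1.0839]
lowered z 0.0093 dF [-2.8647  2.601  10.3351]
[ 0.5048 -0.3556  0.0099] 0.04289883224520898
0.05622236369891544
48.475
```

View pics/m6.png

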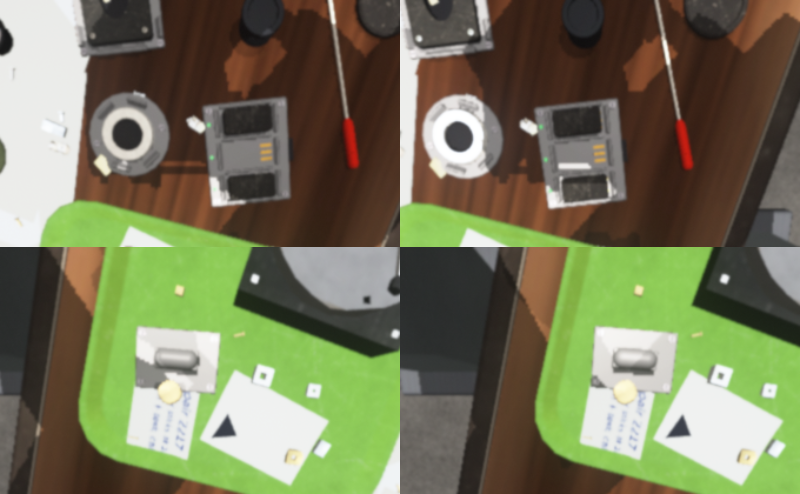

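The ring sits centred in its nest at (128,134) in C1. The charger's free bay is at (247,152), and the form dome is at (177,358) in F3. Now to measure the form and charger finely.

```bash
cat > s3.py <<'E'
from seg import *
def P(f,uv,z): return onplane(load(f)[0],[uv],z)[0]
k=1.176
out=[]
Xf=P('F3',(110+177/k,(358-247)/k),.012); Xc=P('C1',(110+247/k,152/k),.01); print(Xf,Xc)
for f in('F3','F4'):
    c,g,o,u=crop(f,Xf,38); hsv=cv2.cvtColor(g,cv2.COLOR_BGR2HSV)
    m=(hsv[...,1]<70)&(g.max(2)>60); pt=(u-o+.5)*S-.5
    m[int(pt[1])+110:]=0
    ct=blob(cv2.morphologyEx(m.astype(np.uint8),cv2.MORPH_OPEN,np.ones((15,15))),pt); r=cv2.minAreaRect(ct); bx=cv2.boxPoints(r); W=onplane(c,back(bx,o),.004)
    print(f,'base',W.mean(0),[(np.linalg.norm(e)*1000,np.degrees(np.arctan2(e[1],e[0]))) for e in (W[1:]-W[:-1])[:2]])
    cv2.drawContours(g,[bx.astype(int)],-1,(0,0,255),1)
    for i in range(0,g.shape[0],40): cv2.line(g,(i,0),(i,6),(0,0,255),1); cv2.line(g,(0,i),(6,i),(0,0,255),1)
    print(f,'origin',o); out.append(g)
B={}
for f in('C1','C2'):
    c,g,o,u=crop(f,Xc,38); V=cv2.GaussianBlur(g.max(2),(0,0),1.5); pt=(u-o+.5)*S-.5
    for nm,dy in(('A',-30),('B',33)):
        m=np.zeros_like(V); q=pt+[0,dy*S*1.0*.85+0]; cv2.rectangle(m,(int(q[0]-115),int(q[1]-60)),(int(q[0]+115),int(q[1]+60)),1,-1)
        ct=blob(cv2.morphologyEx(((V<75)&(m>0)).astype(np.uint8),cv2.MORPH_CLOSE,np.ones((25,25))),q); r=cv2.minAreaRect(ct); bx=cv2.boxPoints(r); uv=back(r[0],o); B[f,nm]=(c,uv)
        W=onplane(c,back(bx,o),.022); print(f,nm,uv,W.mean(0),[(np.linalg.norm(e)*1000,np.degrees(np.arctan2(e[1],e[0]))) for e in (W[1:]-W[:-1])[:2]])
        cv2.drawContours(g,[bx.astype(int)],-1,(0,0,255),1)
    print(f,'origin',o); out.append(g)
for nm in'AB': print(nm,tri([B['C1',nm],B['C2',nm]]))
cv2.imwrite('pics/m7.png',np.vstack([np.hstack(out[:2]),np.hstack(out[2:])]))
E
python3 s3.py; python3 -c "
import cv2;print(cv2.imread('pics/m7.png').shape);cv2.imwrite('pics/m7.png',cv2.resize(cv2.imread('pics/m7.png'),(600,600),interpolation=3))"
```

```text
[ 0.4    -0.1535  0.012 ] [ 0.3965 -0.3405  0.01  ]
F3 base [ 0.3994 -0.1543  0.004 ] [(np.float64(54.846181626493006), np.float64(85.36691638015233)), (np.float64(74.30610187559644), np.float64(-1.7322703637945782))]
F3 origin [223  56]
F4 base [ 0.3996 -0.1553  0.004 ] [(np.float64(55.143630089731154), np.float64(85.4366735769853)), (np.float64(73.97877814860924), np.float64(-3.6620689843299354))]
F4 origin [272  57]
C1 A [320.125 103.   ] [ 0.399  -0.3661  0.022 ] [(np.float64(43.59035080968282), np.float64(-179.77583063899394)), (np.float64(23.774592152069395), np.float64(93.22003185592708))]
C1 B [323.75 156.5 ] [ 0.3931 -0.3126  0.022 ] [(np.float64(20.683840522449277), np.float64(-88.66454361457494)), (np.float64(43.79845539037387), np.float64(-179.7880872743548))]
C1 origin [282  91]
C2 A [259.75 104.75] [ 0.3987 -0.3658  0.022 ] [(np.float64(41.300848633519), np.float64(179.96455640066696)), (np.float64(23.271014508945406), np.float64(90.01966099506765))]
C2 B [266.4749 158.5716] [ 0.3925 -0.3119  0.022 ] [(np.float64(38.27652862661085), np.float64(-178.50758670002782)), (np.float64(21.580331170504607), np.float64(91.79539099963267))]
C2 origin [225  93]
A (array([ 0.3988, -0.3662,  0.0207]), [0.00014304034541658, 0.0001430403454165945])
B (array([ 0.3927, -0.312 ,  0.0192]), [0.0003479602848109666, 0.00034796028481101995])
(608, 608, 3)
```

View pics/m7.png

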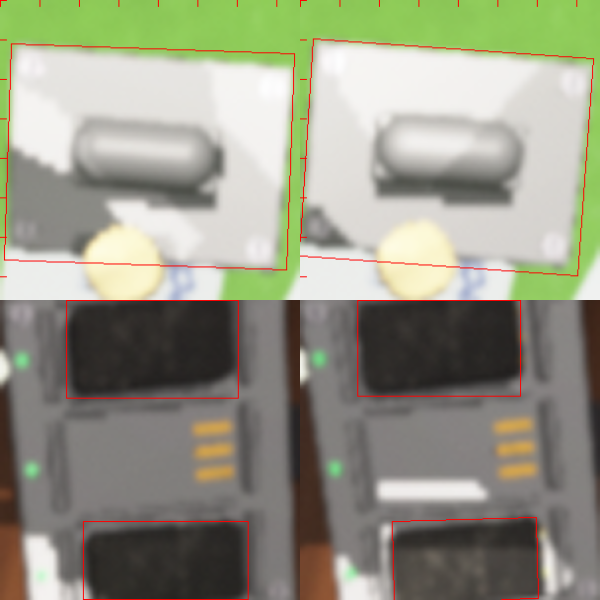

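```bash
python3 - <<'E'
from h import *
s=608/600/4
def uv(p,o): return np.asarray(p,float)*s-.375+np.array(o)
c=lambda f:load(f)[0]
O={'F3':(223,56),'F4':(272,57),'C1':(282,91),'C2':(225,93)}
for f,q in(('F3',[(12,45),(290,63),(278,267),(5,258)]),('F4',[(13,41),(292,60),(270,266),(3,255)])):
    W=onplane(c(f),uv(q,O[f]),.004); e=np.roll(W,-1,0)-W; print(f,W.mean(0),[(round(1000*np.linalg.norm(v),1),round(np.degrees(np.arctan2(v[1],v[0])),1)) for v in e])
print('dome',tri([(c('F3'),uv((146.5,152),O['F3'])),(c('F4'),uv((148,150),O['F4']))]), onplane(c('F3'),uv([(146.5,152)],O['F3']),.02),onplane(c('F4'),uv([(148,150)],O['F4']),.02))
print('bay',tri([(c('C1'),uv((153.5,157),O['C1'])),(c('C2'),uv((152.5,157),O['C2']))]))
for f,a,b,ce in(('C1',[(75,95),(232,83)],[(90,233),(240,222)],(153.5,157)),('C2',[(65,92),(215,83)],[(93,230),(235,218)],(152.5,157))):
    A=onplane(c(f),uv(a,O[f]),.022);B=onplane(c(f),uv(b,O[f]),.022);an=lambda v:np.degrees(np.arctan2(v[1],v[0]))
    print(f,'A mid',A.mean(0),an(A[0]-A[1]),'B mid',B.mean(0),an(B[0]-B[1]),'mean',(A.mean(0)+B.mean(0))/2,'bay@9mm',onplane(c(f),uv([ce],O[f]),.009))
E
```

```text
F3 [ 0.3986 -0.1546  0.004 ] [(np.float64(73.2), np.float64(-3.4)), (np.float64(51.9), np.float64(-92.8)), (np.float64(75.0), np.float64(178.2)), (np.float64(54.0), np.float64(85.4))]
F4 [ 0.3993 -0.1548  0.004 ] [(np.float64(73.7), np.float64(-3.6)), (np.float64(52.5), np.float64(-93.4)), (np.float64(73.5), np.float64(177.8)), (np.float64(54.2), np.float64(86.9))]
dome (array([ 0.3993, -0.1536,  0.0135]), [0.0001818413494202387, 0.00018184134942026515]) [[ 0.3997 -0.1541  0.02  ]] [[ 0.3987 -0.1544  0.02  ]]
bay (array([ 0.3961, -0.339 ,  0.0113]), [0.00031526859793698357, 0.0003152685979371254])
C1 A mid [ 0.3982 -0.3564  0.022 ] 4.405732792757173 B mid [ 0.3938 -0.3212  0.022 ] 4.3456879482604975 mean [ 0.396  -0.3388  0.022 ] bay@9mm [[ 0.3958 -0.3393  0.009 ]]
C2 A mid [ 0.3985 -0.3562  0.022 ] 3.2482204916761934 B mid [ 0.3928 -0.3215  0.022 ] 4.720601006138562 mean [ 0.3956 -0.3389  0.022 ] bay@9mm [[ 0.3962 -0.3386  0.009 ]]
```

```bash
python3 - <<'E'
from h import *
s=arm.get_calibration('scene'); d=arm.get_calibration('side')
print('bottle base',onplane(s,[(270,140),(281,150),(292,145)],0),'bottle mid',tri([(s,(281,125)),(d,(328,180))]))
c=load('L1')[0]; print('L1 bottle cap end, z .0/.08/.12',[onplane(c,[(412,222)],z)[0] for z in(0.,.08,.12)])
print('case corner L1',[onplane(c,[(400,190)],z)[0] for z in(0,.03)], 'case in scene (250,100)', onplane(s,[(250,100)],.05))
E
```

```text
bottle base [[0.6364 0.1797 0.    ]
 [0.636  0.1184 0.    ]
 [0.6797 0.1152 0.    ]] bottle mid (array([0.6591, 0.1524, 0.0609]), [0.009237032688687571, 0.009237032688687563])
L1 bottle cap end, z .0/.08/.12 [array([0.6317, 0.1297, 0.    ]), array([0.5944, 0.1551, 0.08  ]), array([0.5757, 0.1677, 0.12  ])]
case corner L1 [array([0.6104, 0.1744, 0.    ]), array([0.598 , 0.1804, 0.03  ])] case in scene (250,100) [[0.6726 0.344  0.05  ]]
```

```bash
python3 - <<'E'
from h import *
R=down(106.3); x,y=.5471,.2031
arm.grip(.056); arm.move_to([.40,-.08,.32],down(90)); arm.move_to([x,y,.22],R)
arm.move_l([x,y,.08],R,feed=.25); arm.move_l([x,y,.021],R,feed=.1)
print('F',arm.current_force()); arm.grip(.01); print('w',arm.current_width())
arm.move_l([x,y,.035],R,feed=.08); arm.move_l([x,y,.31],R,feed=.4); print('w',arm.current_width(),arm.current_force())
X,Y=.3993,-.1543; R=down(86.5)
arm.move_to([X,Y,.31],R); arm.move_l([X,Y,.075],R,feed=.2); shot('scene','V1'); shot('side','V2'); c,im=shot('wrist','V3'); print('w',arm.current_width(),arm.current_t())
a=cv2.imread('pics/V1.png')[185:285,225:345]; b=cv2.imread('pics/V2.png')[185:285,190:310]
cv2.imwrite('pics/m8.png',np.vstack([np.hstack([cv2.resize(q,(400,333),interpolation=2) for q in(a,b)]),cv2.resize(im[80:270],(800,271))[:266]]))
E
```

```text
F [-0.2106  0.8058 -0.3512]
w 0.027521280244116722
w 0.027993480832204074 [-0.2803 -0.2413 -0.9653]
w 0.027955452976308248 57.1583
```

View pics/m8.png

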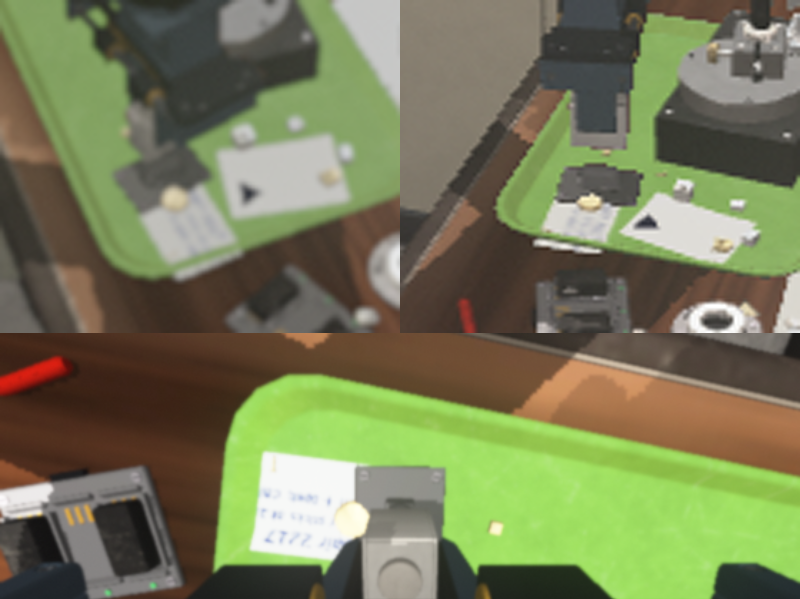

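The cover hangs square over the form base in the wrist view (both centred at x≈400) and is clear of the pebble at (350,517). Lowering under force guard.

```bash
python3 - <<'E'
from h import *
X,Y=.3993,-.1543; R=down(86.5)
arm.move_l([X,Y,.047],R,feed=.08)
z=lower(X,Y,.047,.031,R,dF=4,step=.003)
if z<=.0311:
    z=lower(X,Y,z,.0235,R,dF=4,step=.0008)
print(arm.current_ee_pos(),arm.current_force(),arm.current_torque(),arm.current_t())
E
```

```text
lowered z 0.031 dF [-0.149   0.7401  0.8361]
lowered z 0.027800000000000005 dF [-1.5985  0.0915 12.933 ]
[ 0.3994 -0.1543  0.0281] [-1.5985  0.0915 11.9582] [ 0.2026  0.3748 -0.0224] 60.7083
```

```bash
python3 - <<'E'
from h import *
s=608/600/4
uv=lambda p,o:np.asarray(p,float)*s-.375+np.array(o)
a=[(12,45),(290,63),(278,267)];b=[(13,41),(292,60),(270,266)]
f3,f4=load('F3')[0],load('F4')[0]
for p,q in zip(a,b): print(tri([(f3,uv(p,(223,56))),(f4,uv(q,(272,57)))])[0])
sc,sd=arm.get_calibration('scene'),arm.get_calibration('side')
# cover-form base corner seen in both fixed views of m8 (V1 crop 3.333x from 225,185; V2 from 190,185)
k=120/400
for p,q in (((210,178),(641,172)),((185,205),(633,205)),((113,178),(558,195))):
    print('fixed',tri([(sc,(225+p[0]*k,185+p[1]*k)),(sd,(190+(q[0]-400)*k,185+q[1]*k))]))
E
```

```text
[ 0.364  -0.1262  0.0056]
[ 0.4366 -0.1312  0.0088]
[ 0.4343 -0.1825  0.0049]
fixed (array([ 0.4292, -0.1906,  0.0325]), [0.012947222600165209, 0.01294722260016522])
fixed (array([ 0.42  , -0.1689, -0.0195]), [0.014439201269766281, 0.014439201269766312])
fixed (array([ 0.366 , -0.126 , -0.0196]), [0.009092573926541666, 0.009092573926541506])
```

The form's base top triangulates to about 6.4 mm, so contact at 7 mm is the cover seated on its base (tray about 2.5 mm thick). The pairs from the fixed cameras did not match (residuals 9-14 mm), so I discard those. Releasing, then close views of the battery.

```bash
python3 - <<'E'
from seg import *
X,Y=.3993,-.1543; R=down(86.5)
arm.grip(.040); arm.sleep(.15); arm.move_l([X,Y,.08],R,feed=.15); arm.move_l([X,Y,.30],R,feed=.4)
arm.move_to([.40,-.31,.22],down(0)); c,iF=shot('wrist','F5')
arm.move_to([.40,-.10,.32],down(10))
arm.move_to([.44,.247,.15],down(0)); shot('wrist','B1'); arm.move_to([.48,.247,.15],down(0)); shot('wrist','B2'); print(arm.current_t())
cells=[]; obs=[]
for f in('B1','B2'):
    c,g,o,u=crop(f,np.array([.4587,.321,.016]),34); V=cv2.GaussianBlur(g.max(2),(0,0),1.5); pt=(u-o+.5)*S-.5
    ct=blob(cv2.morphologyEx((V<75).astype(np.uint8),cv2.MORPH_OPEN,np.ones((25,25))),pt); r=cv2.minAreaRect(ct); bx=cv2.boxPoints(r); W=onplane(c,back(bx,o),.016); uv=back(r[0],o); obs.append((c,uv))
    print(f,o,uv,W.mean(0),[(np.linalg.norm(e)*1000,np.degrees(np.arctan2(e[1],e[0]))) for e in (W[1:]-W[:-1])[:2]])
    cv2.drawContours(g,[bx.astype(int)],-1,(0,0,255),1); cells.append(cv2.resize(g,(400,400)))
print(tri(obs))
u=proj(load('F5')[0],[.3993,-.1543,.03])[0].astype(int); y0=max(u[1]-50,0)
cv2.imwrite('pics/m9.png',np.vstack([np.hstack(cells),cv2.resize(iF[y0:y0+40+0,u[0]-80:u[0]+80] if 0 else iF[y0:y0+80,u[0]-160:u[0]+160],(800,200),interpolation=2)]))
E
```

```text
66.4667
B1 [264  92] [295.0905 122.4746] [0.4558 0.3239 0.016 ] [(np.float64(23.24235243813126), np.float64(14.972439724366797)), (np.float64(45.50515089884376), np.float64(-72.40505228107007))]
B2 [222  92] [254.3532 122.1411] [0.4571 0.3243 0.016 ] [(np.float64(22.80596465610721), np.float64(19.895599045398484)), (np.float64(46.07661744204112), np.float64(-68.60100411383415))]
(array([0.4562, 0.3247, 0.0058]), [0.00018686639949671216, 0.0001868663994966929])
```

View pics/m9.png

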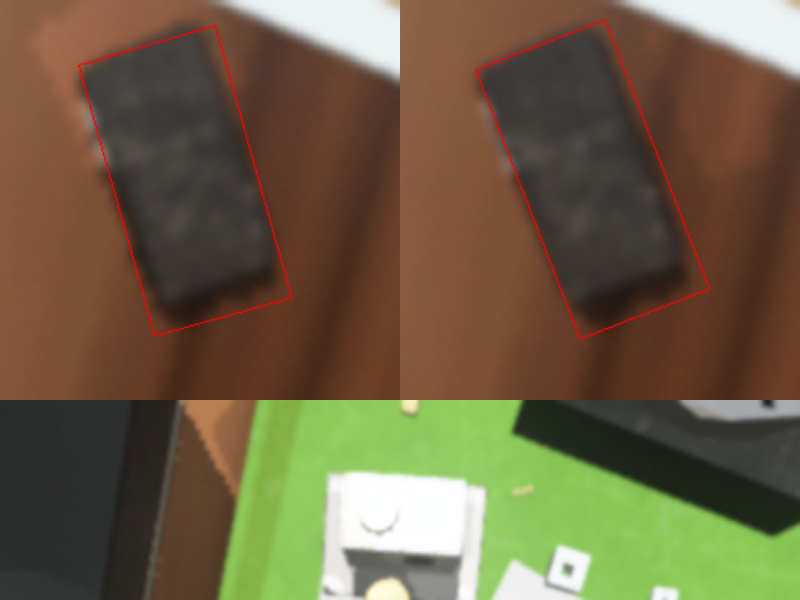

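The cover sits square on its base and looks level. The battery's top-face corners are clear: B1 (80,68),(203,30),(268,265),(168,300); B2 (80,70),(195,28),(280,265),(180,298).

```bash
python3 - <<'E'
from h import *
k=68/400
for f,o,q in(('B1',(264,92),[(80,68),(203,30),(268,265),(168,300)]),('B2',(222,92),[(80,70),(195,28),(280,265),(180,298)])):
    W=onplane(load(f)[0],np.array(q)*k-.4+np.array(o),.016); e=np.roll(W,-1,0)-W
    print(f,W.mean(0),[(round(1000*np.linalg.norm(v),1),round(np.degrees(np.arctan2(v[1],v[0])),1)) for v in e])
    Z=np.array(q).mean(0)*k-.4+np.array(o); print(Z)
    globals()[f]=(load(f)[0],Z)
print(tri([B1,B2]))
E
```

```text
B1 [0.4548 0.3266 0.016 ] [(np.float64(21.0), np.float64(16.4)), (np.float64(39.2), np.float64(-72.8)), (np.float64(17.8), np.float64(-161.0)), (np.float64(40.2), np.float64(111.8))]
[294.1575 119.7775]
B2 [0.4557 0.3267 0.016 ] [(np.float64(20.1), np.float64(18.8)), (np.float64(40.1), np.float64(-70.2)), (np.float64(17.9), np.float64(-162.3)), (np.float64(39.9), np.float64(113.0))]
[252.8375 119.6925]
(array([0.455 , 0.3271, 0.0096]), [6.550308841250725e-05, 6.550308841240659e-05])
```

```bash
python3 - <<'E'
from h import *
R=down(-71); x,y=.4554,.3262
arm.grip(.062); arm.move_to([x,y,.06],R); arm.move_l([x,y,.007],R,feed=.08)
print('F',arm.current_force()); arm.grip(.02); print('w',arm.current_width())
arm.move_l([x,y,.02],R,feed=.08); arm.move_l([x,y,.30],R,feed=.4); print('w',arm.current_width(),arm.current_force())
arm.move_to([.42,-.10,.31],down(-30))
X,Y=.3961,-.3389; R=down(4.7)
arm.move_to([X,Y,.09],R); arm.move_l([X,Y,.045],R,feed=.1)
c,im=shot('wrist','H1'); shot('scene','H2'); shot('side','H3'); print('w',arm.current_width(),arm.current_t())
print('expected batt top edges u,v', proj(c,[[X,Y,.054],[X,Y+.011,.054],[X,Y-.011,.054]]).tolist())
a=cv2.imread('pics/H2.png')[235:325,275:375]; b=cv2.imread('pics/H3.png')[245:315,210:290]
cv2.imwrite('pics/m10.png',np.vstack([np.hstack([cv2.resize(q,(400,300),interpolation=2) for q in(a,b)]),cv2.resize(im[130:280,180:380],(400,300),interpolation=2).repeat(1,1) if 0 else cv2.resize(im[160:265,140:420],(800,300),interpolation=2)]))
E
```

```text
F [-0.1565 -0.179   0.3414]
w 0.04179517214304819
w 0.04154778101596422 [-0.3219 -0.0953 -1.5858]
w 0.04182545770375218 74.2833
expected batt top edges u,v [[279.2800205112342, 256.5391835252873], [280.8755758739479, 238.9983294971159], [277.7355425293116, 273.51661205941787]]
```

View pics/m10.png

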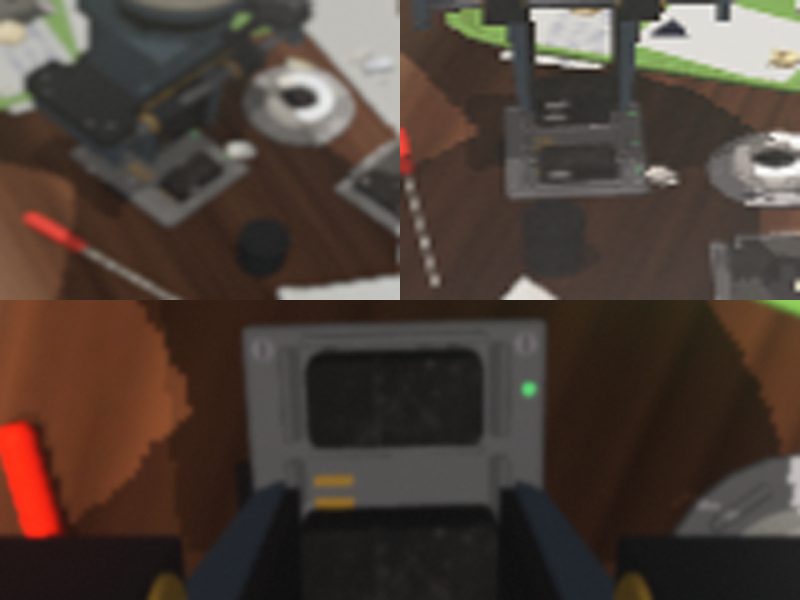

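The held battery is centred between the bay's end lips in the wrist view (lips 303/490, battery 303-497). I'll check the sideways offset of its edge before lowering.

```bash
python3 - <<'E'
from h import *
c,im=load('H1'); X,Y=.3961,-.3389; a=np.radians(4.7); n=np.array([-np.sin(a),np.cos(a)])
T=lambda d,z:[X+n[0]*d,Y+n[1]*d,z]
f=lambda d,z:((proj(c,[T(d,z)])[0]-[140,160])*800/280).round(0)
print('held top edge',f(.011,.054),'bottom edge',f(.011,.038))
print('neighbour top inner/outer edge',f(.018,.022),f(.040,.022),'bay ribs at +14.5',f(.0145,.0105))
V=cv2.GaussianBlur(im,(0,0),.8).max(2)
print('profile rows', [(v,int(V[v,262:300].mean())) for v in range(200,262)])
E
```

```text
held top edge [398. 226.] bottom edge [398. 199.]
neighbour top inner/outer edge [398. 149.] [398.  57.] bay ribs at +14.5 [398. 150.]
profile rows [(200, 31), (201, 32), (202, 32), (203, 33), (204, 33), (205, 32), (206, 32), (207, 31), (208, 31), (209, 33), (210, 41), (211, 56), (212, 70), (213, 78), (214, 80), (215, 81), (216, 83), (217, 83), (218, 83), (219, 83), (220, 83), (221, 84), (222, 85), (223, 85), (224, 84), (225, 84), (226, 83), (227, 83), (228, 84), (229, 83), (230, 78), (231, 65), (232, 46), (233, 29), (234, 20), (235, 18), (236, 18), (237, 18), (238, 19), (239, 22), (240, 25), (241, 27), (242, 28), (243, 28), (244, 28), (245, 28), (246, 29), (247, 29), (248, 29), (249, 28), (250, 29), (251, 29), (252, 29), (253, 29), (254, 30), (255, 30), (256, 30), (257, 30), (258, 30), (259, 30), (260, 30), (261, 31)]
```

```bash
python3 - <<'E'
from h import *
X,Y=.3961,-.3382; R=down(4.7)
arm.move_l([X,Y,.022],R,feed=.08)
z=lower(X,Y,.019,.0115,R,dF=4,step=.0008)
print(arm.current_ee_pos(),arm.current_force(),arm.current_torque())
E
```

```text
lowered z 0.012600000000000004 dF [-2.0256  2.0428 14.0848]
[ 0.3961 -0.3383  0.0131] [-2.0256  2.0428 12.9959] [0.2158 0.4844 0.1091]
```

Contact came at TCP 13.1 mm, and the bay floor predicts 13. Releasing, then a final look.

```bash
python3 - <<'E'
from h import *
X,Y=.3961,-.3382; R=down(4.7)
arm.grip(.050); arm.sleep(.2); arm.move_l([X,Y,.05],R,feed=.12); arm.move_l([X,Y,.15],R,feed=.3)
arm.move_to([.45,-.26,.19],down(180)); a,ia=shot('wrist','Z1')
arm.move_to([.42,-.30,.24],down(0)); b,ib=shot('wrist','Z2')
arm.move_to([.42,-.10,.33],down(0)); print(arm.current_t(),arm.current_width())
cv2.imwrite('pics/m11.png',np.vstack([cv2.resize(ia[:225,120:420],(800,600),interpolation=2)[:400],cv2.resize(ib[10:110,190:390],(400,200),interpolation=2).repeat(2,1)]))
cv2.imwrite('pics/m11.png',np.vstack([cv2.resize(ia[:200,120:420],(600,400),interpolation=2),cv2.resize(ib[0:66,190:390],(600,198),interpolation=2)]))
E
```

```text
85.2667 0.049961529342042656
```

View pics/m11.png

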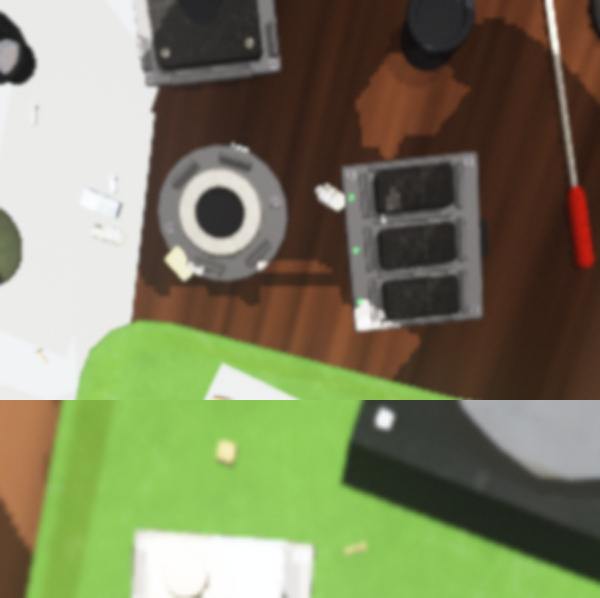

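All three batteries sit evenly in the charger, the ring is centred in its nest, the plate is inside its lips, and the cover stands square on the form. The arm is clear, so I'm handing in.

```bash
python3 -c "
from rig import arm
print(arm.current_force()); arm.sign_off()"
```

```text
[ 0.55072958 -0.26505001 -0.50906358]
the job is handed in; nothing more can be done
```

I put all four parts away in the order asked (plate, ring, cover, battery) and handed the job in at about 85 s, with the arm clear and touching nothing. Each part was lowered until contact before I opened the gripper.

| Part | Fingertip height at contact | Expected height |
|---|---|---|
| Plate | 7.2 mm | 7 mm |
| Ring | 9.9 mm | 9.5 mm |
| Battery | 13.1 mm | 13 mm |

- **Cover:** its lower edge touched at about 7 mm. The form's base measured about 6.4 mm on average from noisy corner points (4.9 to 8.8 mm), so I take it as fully down, though that check is only good to about 2 mm.
- **Last pictures:** the ring is centred in its nest, the plate lies inside its lips, and the battery is in the middle bay with its neighbours in their bays. An earlier view from above showed the cover square and level over the form. The final frame cut it off at the bottom edge.

**Checks that disagreed or failed:**
- The gripper read 42.7 mm on the 46 mm ring, probably a tapered rim. The ring did not slip.
- A check of the form base's height with the two fixed cameras gave residuals of 9 to 14 mm, so I discarded it.
- Before lowering the battery, the pictures suggested it was 0 to 1.7 mm off sideways, so I shifted it 0.7 mm. That is inside the 2.5 mm of play.
- I did not measure the outer batteries' positions again after placing the middle one; I only looked at them.

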